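Clamp a bottle on the shaker and lock the bar with its linch pin

ROBOT

A 6-joint arm with a two-finger parallel gripper is mounted at the origin on a cart in front of the work surface, level with it; the furniture and walls round the work are solid. World frame = base frame: x ahead of the robot, y to its left, z up, the work surface at z = 0. Lengths are in m, angles in degrees, forces in N, time in s.
With the tool pointing down it reaches from about 0.3 to 0.75 m from the base axis. Payload 8.5 kg.
Tool frame: the origin (TCP) lies between the finger pads; the fingertips stand 17 mm ahead of it and the grasp point (between the pads) lies 2 mm behind it (env.tip_reach is the distance from the TCP to the fingertips, in m); z points along the fingers, y is the line along which they close (so a half turn about z gives the same grasp; the last joint's range is limited). The gripper opens to 85 mm and grips with 20 to 120 N. Pads are 22 mm wide; open, the fingers measure 114 mm over their backs; the gripper's body (76 mm by 85 mm) begins 54 mm behind the grasp point. The pads swing forward as they close: fully open they stand 13 mm farther back than shut.
Start: joints at [-80.346, 21.807, 74.336, -0, 83.858, -12.336], TCP at [0.206, -0.51, 0.219] pointing down, gripper open.
Joint ranges: [-178.18, 178.18], [-50.72, 133.34], [12.68, 142.11], [-81.47, 261.47], [9.98, 163.14], [-165.26, 165.26]. Speed limits (degrees/s): [136.94, 136.94, 180, 180, 180, 180].

INTERFACE

Orientations are given as a 3x3 rotation matrix whose columns are the frame's x, y, z axes.
In Python, from rig import env, viewer gives the robot as it stands.
- The arm moves only by the tool move_arm, never from a script. Its argument "motion" is a list of rows, each a list of 2 entries, a list of its own where there are three numbers: the shift along the tool's x, y, z normalised to -1 to 1, where 1 is 50 mm, then the turn, a rotation vector about the tool's x, y, z normalised to -1 to 1, where 1 is 8 degrees. A call has 1 to 20 rows; each row shifts and turns the commanded pose from where the row before left it, along the tool's axes as they then stand; what a row does not reach is not made up. A row lasts 1/10 s, in which the tool goes at most 50 mm and 8.59 degrees, less where a joint would pass 70% of its speed; a pose out of reach is approached as far as the arm can. A call with a number of a shift or a turn outside -1 to 1 is refused whole. A call with a gripper value outside its range is refused whole. "claw" is the closure, from 0 (fully open) to 1 (shut), set as the call begins (left out, the last holds). The fingers move at their own pace and stop on an object; "force" is the grip in N (left out, the last holds). Time passes only in rows, so rows that do not move let the fingers close. It gives the time, the measured TCP pose, the force, the opening and the grip force at its end, in the units of the state.
- env.observe(): the state, without advancing time (a new reading comes with each control period).
- viewer.get_image(name): name is "side" or "top"; returns a dict with "frame" (420x560x3 uint8, red, green, blue), "depth" (420x560 float32, m along the optical axis (not along the pixel's ray), 0 where there is no reading), "fx", "fy", "cx", "cy" (pixels), "k1" (the pictures are not rectified: a ray, as slopes to the right and down, at radius r is drawn at 1 + k1 r^2 times it, then the intrinsics apply), "eye" and "attitude" of the camera in the world. Camera axes: x right, y up, looking along -z (the intrinsics and any distortion apply to the point x, -y, -z); pixel columns grow to the right and rows downward; lengths in m; the calibration is good to about 2 mm. A picture is of the moment at which its call begins.
- env.close_job(): hands the job in; it is judged then, once.
The state is a dict: "time_s": time; "q": joint angles; "qvel": joint speeds; "joint_efforts": joint torques, N m; "position": TCP position; "tool_rot": TCP orientation; "ft_force": force on the tool from outside, world axes, zero at the start; "wrist_torque": the same for the moment, N m; "grip_width": finger opening in m; "gripper_force": force on a finger pad.
Only numpy, scipy, OpenCV 4.12 (cv2) and the standard library are available. Lean on these libraries where they do the work, as an engineer would, in place of code of your own. Each camera call takes 0.05 s, during which the arm holds its last target. There are 200 camera calls.

TASK

Clamp the small capped bottle for shaking: stand it upright in the shaker's cup, then swing the hold-down bar fully down over it onto the post, then push the linch pin home through the post, and then flip the pin's sprung ring over the pin's end until it snaps down. Do not knock over the bigger bottle or the beaker.

Things in the scene. Friction and masses are not known exactly. Their poses are not given: they have to be found in the camera images.
- small_bottle: small plastic bottle with white screw cap, to be clamped: round, 34 mm diameter (cap 26 mm), 62 mm tall; 30 g; origin at the centre of its underside, z up
- big_bottle: bystander, bigger plastic bottle of the same kind, 60 mm diameter, 94 mm tall; origin under its centre; stands near the small bottle and must stay standing
- glass_beaker: bystander, open beaker, 46 mm diameter, 58 mm tall; origin under its centre; must stay standing
- cup_floor (a point): centre of the floor of the shallow round cup on the shaker platform (floor is the platform top, 42 mm above the table). Cup: inner diameter 44 mm, rim 9 mm high. Its axes are the shaker's: z up, x points away from the robot (the direction in which the pin is pushed), y to the shaker's left. The shaker is fixed; platform 118 mm in x by 224 mm in y. In these axes, from this point: the bar's hinge axis lies at y +75 and z +70 mm, the post at y -75 mm
- post_hole (a point): centre of the cross hole (along the shaker's x) in the steel post at the right (-y) end of the platform: post 16 mm in x by 24 mm in y, its top 16 mm above this point; this point is 90 mm above the platform. A guide block of the same height and 24 mm width carries the pin on the robot's side, 27 to 41 mm in -x of this point. With the bar down, its top lies 16 mm below this point
- bar_hinge (a point): middle of the bar's hinge axis, which runs along the shaker's x; hinge cheeks stand at 21 to 28 mm in x either side of it, their top 4 mm above the axis. Its axes turn with the bar: -y along the bar to its free end, z out of the face that is on top when the bar is down
- bar_end (a point): on the bar's outer face (the top face when down), 10 mm from the free end's edge, 176 mm from the hinge axis. Bar: flat steel 40 mm wide, 8 mm thick, 185 mm long with a slot 20 by 46 mm around 146 mm from the hinge, through which the post comes; rubber pad under it above the cup, clear of the bottle cap by 2 mm when down. Axes as bar_hinge
- bar (a joint): hinge of the hold-down bar, rad: 0 = fully down (level, on its stop), 1.57 = upright, up to 1.95 = leaning back; friction holds it wherever it is left; about 2 to 4 N at 130 mm from the hinge moves it
- pin_knob (a point): centre of the linch pin's grip knob: cylinder lying along the shaker's x, 18 mm diameter, 28 mm long (14 mm either way), at the pin's robot-side end; axes parallel to the shaker's. The ring's pivot is 38 mm in +x of this point
- pin_tip (a point): end of the pin's 10 mm shank, 117 mm in +x of the knob's centre; when home it stands out 24 mm beyond the post
- pin (a joint): slide of the captive linch pin along the shaker's +x, m: 0 = drawn right back, 0.058 = home (head against the guide, on its stop); friction about 2 N holds it where it is left. Pushed in early it blocks the bar; drawn back it leaves the bar free
- ring (a joint): hinge of the sprung wire ring on the pin's head, rad: 0 = open (standing up, 14 degrees from upright towards +x), 1.466 = snapped over the pin's end (lying round post and guide, its bow 8 degrees below the pin's axis). The hinge axis is along the shaker's y through the pivot on the pin's axis. Over-centre spring: below about 0.7 it springs back open, beyond it snaps shut; about 1 N at the bow
- ring_top (a point): middle of the ring's bow (wire 5 mm thick, running along the shaker's y here), 84 mm from the ring's pivot: its top when open, beyond the pin's end when shut. The ring is about 72 mm wide

How it is judged:
By the outcome, as a careful person would: the job done as asked, in the order asked, and still so for the second after the job is handed in, with the robot touching nothing.
It also fails if it takes over 72 s, if anything falls off the work surface, if the arm or the gripper's body presses on something with over 40 N, if the wrist force passes 120 N, or if a joint passes its speed limit or range.

## Working session

There is one attempt and no reset: what is moved stays moved. The work goes in short steps, Python scripts to look and compute and a tool call to move; the robot and the scene stay as the last step left them, time stands still between calls to the robot, and variables do not carry over. Pictures are saved under pics/ and viewed, at most 10 in all, crops included, and the job is handed in when it is done.

Besides the shell and the picture viewer there is one more tool, called after "Emit:" as name([rows], argument=value, ...), one row to a line, values as JSON. move_arm: Moves the arm, as the interface text tells. Scaled input: -1 to 1 covers 50 mm each way for a shift and 8 degrees each way for a turn. Its arguments: {"type":"object","properties":{"motion":{"type":"array","items":{"type":"array"}},"claw":{"type":"number"},"force":{"type":"number"}},"required":["motion"]}

```bash
ls; mkdir -p pics; cat > h.py <<'E'
import numpy as np, cv2, pickle
from rig import env, viewer
def snap(name,tag):
    d=viewer.get_image(name); pickle.dump(d,open(f'pics/{tag}.pkl','wb')); cv2.imwrite(f'pics/{tag}.png',d['frame'][:,:,::-1]); return d
def load(tag): return pickle.load(open(f'pics/{tag}.pkl','rb'))
def ray(d,u,v):
    a,b=(u-d['cx'])/d['fx'],(v-d['cy'])/d['fy']
    x,y=a,b
    for _ in range(20):
        s=1+d['k1']*(x*x+y*y); x,y=a/s,b/s
    return np.array(d['attitude'])@np.array([x,-y,-1.])
def pt(d,u,v,dep=None,z=None):
    r=ray(d,u,v); e=np.array(d['eye'])
    if z is not None: return e+r*(z-e[2])/r[2]
    if dep is None:
        w=d['depth'][int(v)-1:int(v)+2,int(u)-1:int(u)+2]; dep=np.median(w[w>0])
    return e+r*dep
def cloud(d):
    H,W=d['depth'].shape; u,v=np.meshgrid(np.arange(W),np.arange(H))
    a,b=(u-d['cx'])/d['fx'],(v-d['cy'])/d['fy']; x,y=a,b
    for _ in range(20):
        s=1+d['k1']*(x*x+y*y); x,y=a/s,b/s
    c=np.stack([x,-y,-np.ones_like(x)],-1)@np.array(d['attitude']).T
    return np.array(d['eye'])+c*d['depth'][...,None]
def proj(d,p):
    c=np.array(d['attitude']).T@(np.array(p)-np.array(d['eye'])); x,y=c[0]/-c[2],-c[1]/-c[2]; s=1+d['k1']*(x*x+y*y)
    return d['cx']+d['fx']*x*s, d['cy']+d['fy']*y*s
E
python3 - <<'E'
from h import *
for n in ['side','top']:
    d=snap(n,n+'0'); print(n,d['eye'],np.round(d['attitude'],3).tolist(),d['fx'],d['k1'],(d['depth']>0).mean())
a=load('side0')['frame'];b=load('top0')['frame']
s=env.observe();print(s['time_s'],s['position'],s['tool_rot'],s['grip_width'],env.tip_reach)
E
```

```text
pics
side [ 0.14202947 -0.97745848  0.52680374] [[0.92, 0.128, -0.37], [-0.392, 0.333, -0.858], [0.013, 0.934, 0.356]] 395.4142517954416 -0.08698888584029853 0.9957950680272109
top [ 0.42170481 -0.05487553  1.49513139] [[0.024, 0.997, -0.075], [-1.0, 0.024, -0.007], [-0.005, 0.075, 0.997]] 504.9240044292369 -0.10395369178737933 0.9959438775510204
0.1 [ 0.20588531 -0.50971358  0.21856955] [[ 9.27237119e-01  3.74474663e-01 -2.26016313e-04]
 [ 3.74474633e-01 -9.27236267e-01  1.28667170e-03]
 [ 2.72255430e-04 -1.27768714e-03 -9.99999147e-01]] 0.08525253967143194 0.017
```

View pics/side0.png

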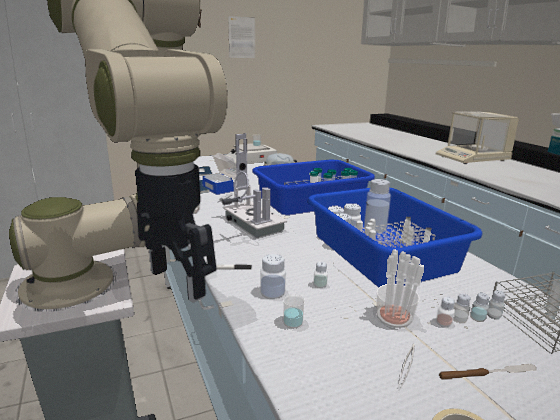

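View pics/top0.png

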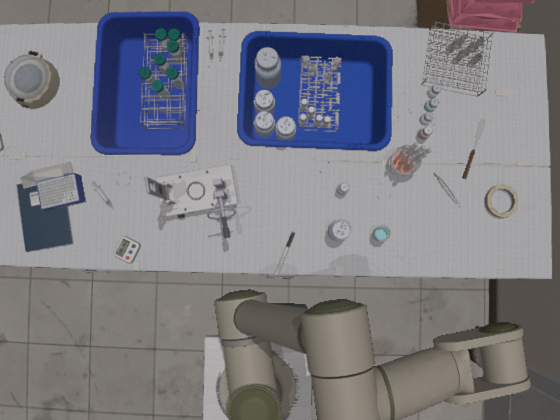

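The side view shows the shaker at about (255,215), the big bottle at (272,275), the small bottle at (320,275) and the beaker at (293,312). In the top view they are at: cup (196,190), post (222,190), small bottle (343,189), big bottle (340,231), beaker (381,234).

```bash
python3 - <<'E'
from h import *
t=load('top0');s=load('side0')
a=cv2.resize(t['frame'][150:250,140:260],None,fx=5,fy=5,interpolation=cv2.INTER_CUBIC)
b=cv2.resize(s['frame'][125:245,205:290],None,fx=3.5,fy=4.16,interpolation=cv2.INTER_CUBIC)[:500]
b=cv2.copyMakeBorder(b,0,500-b.shape[0],0,0,0)
im=np.hstack([a[:,:500],b]);cv2.imwrite('pics/c0.png',im[:,:,::-1]);print(im.shape)
C=cloud(t)
for n,(u,v,r) in dict(small=(343,189,12),big=(340,231,16),beak=(381,234,14)).items():
    P=C[v-r:v+r,u-r:u+r].reshape(-1,3)
    P=P[P[:,2]>0.01]; zt=np.percentile(P[:,2],95); Q=P[P[:,2]>zt-.006]
    print(n,len(P),zt,Q.mean(0),Q.min(0),Q.max(0),P.min(0),P.max(0))
print(pt(t,196,190),pt(t,196,190,z=.042),pt(t,222,183))
P=C[150:250,140:260]; np.set_printoptions(precision=3,suppress=True,linewidth=200)
print((P[::5,::5,2]*1000).astype(int))
E
```

```text
(500, 798, 3)
small 137 0.06754444913194625 [ 0.57842331 -0.22064358  0.20404424] [ 0.42170481 -0.24823054  0.06170366] [ 0.60472762 -0.05487553  1.49513139] [ 0.42170481 -0.25814665  0.01008258] [ 0.62391837 -0.05487553  1.49513139]
big 385 0.09971423786831206 [ 0.47029886 -0.22211966  0.12744619] [ 0.42170481 -0.2513002   0.09375924] [ 0.49426085 -0.05487553  1.49513139] [ 0.42170481 -0.27520148  0.01058577] [ 0.51344263 -0.05487553  1.49513139]
beak 249 0.06120495925230322 [ 0.46399402 -0.33729053  0.12767798] [ 0.42170481 -0.37184813  0.05559604] [ 0.48750512 -0.05487553  1.49513139] [ 0.42170481 -0.39375357  0.01000448] [ 0.49216541 -0.05487553  1.49513139]
[0.57692405 0.18944608 0.04313339] [0.57704521 0.18963679 0.042     ] [0.58885613 0.10469816 0.12650099]
[[ 118  127  120  121  123  123  117  125  122  130  111    0    1   10    1    0    8   -4   -3    3    2    2    0   -2]
 [   4    3    5    0    0  110  105  112  108    0    3    2    0    0   -1    3   -1   -1   -2    0    0    3    0    5]
 [  -2    8   -6    4   -3    9    7    0    1    6   -3   -4    3    1    1  
[... 1436 characters left out ...]
  1    5    6    0    0    0    0    2    3  140  144    1    1    3    0    0    1]
 [   0    1    5   -2    6   -4    0    1   -2    1    3    6   -2    3    1   -2    5  136    0    0   -1   -1    0    1]
 [  -1    9   -1    0    0    3    3    8    6    0    0    3    2    2   -1    0    2  143    0   -2    2    0    2   -1]
 [   2    2   -4   -3   -3   -2    0    1   -1    1   -4    0   -5    3   -6    1    3  140  135    0    1    0   -1    6]
 [   0   10    3   -1    1   -6    5   -2    1    0   12    4    2    5    2    0    4    2    0    9    0    1    3    0]
 [   7    0   11    0   10    2    4    3    0 1495    0   -2    3    2   -1    0    0    2    4    2    5    1   -1    4]]
```

View pics/c0.png

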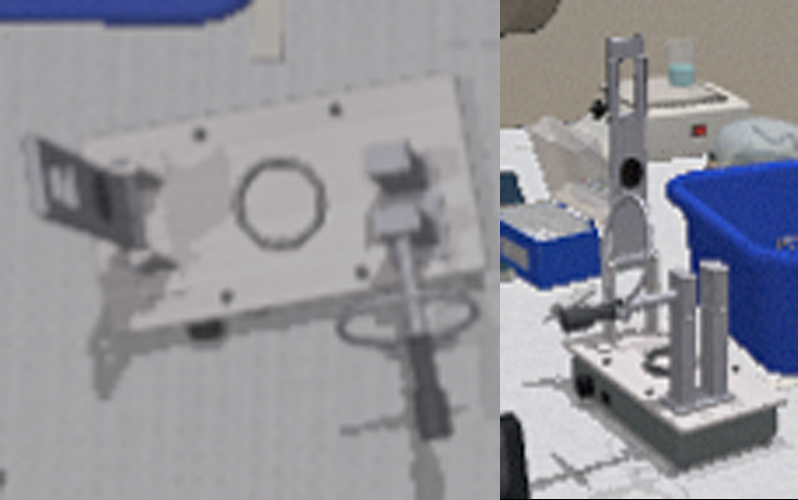

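The crop shows the cup at top pixel (196.2,190.8), post top (219,182.6), guide (219.6,193), knob (226,228), the ring standing open, and the bar leaning back towards +y. Next I fit the poses.

```bash
python3 - <<'E'
from h import *
np.set_printoptions(precision=4,suppress=True)
t=load('top0');s=load('side0')
c=[pt(t,140+x/5,150+y/5,z=.042)[:2] for x,y in [(85,145),(455,75),(485,270),(130,330)]]
print(np.array(c)); r=cv2.minAreaRect(np.array(c,np.float32)); print(r)
cup=pt(t,196.2,190.8,z=.046);print('cup',cup)
for nm,z,uv in [('post',.148,(219.2,182.6)),('guide',.148,(219.6,193)),('knob',.141,(226,228))]: print(nm,pt(t,*uv,z=z))
for n,z,uv in [('small',.062,(343,187.5)),('big',.094,(340,229)),('beak',.058,(381,234))]: print(n,pt(t,*uv,z=z))
# yaw fit
for yaw in (9,10,11,12):
    a=np.radians(yaw);R=np.array([[np.cos(a),-np.sin(a)],[np.sin(a),np.cos(a)]])
    print(yaw,'post',cup[:2]+R@[0,-.075],'guide',cup[:2]+R@[-.034,-.075],'knob',cup[:2]+R@[-.143,-.075],'hinge',cup[:2]+R@[0,.075])
# bar plane from side+top clouds
a=np.radians(10.7);R=np.array([[np.cos(a),-np.sin(a)],[np.sin(a),np.cos(a)]])
for d in (t,s):
    P=cloud(d).reshape(-1,3);L=(P[:,:2]-cup[:2])@R; m=(np.abs(L[:,0])<.02)&(L[:,1]>.05)&(L[:,1]<.22)&(P[:,2]>.14)&(P[:,2]<.32)
    print(m.sum(), np.polyfit(P[m,2]-.112,L[m,1]-.075,1) if m.sum()>5 else '', P[m,2].max() if m.any() else '')
def crop(d,u,v,w=30,f=6.6): 
    u,v=int(u),int(v); return cv2.resize(d['frame'][v-w:v+w,u-w:u+w],(390,390),interpolation=cv2.INTER_CUBIC)
cv2.imwrite('pics/c1.png',np.hstack([crop(t,355,210,40),crop(s,305,285,45)])[:,:,::-1])
E
```

```text
[[0.6068 0.3056]
 [0.6525 0.0901]
 [0.5391 0.0691]
 [0.4993 0.2745]]
((0.5732488632202148, 0.1858581006526947), (0.1153293326497078, 0.22030405700206757), 11.971282958984375)
cup [0.5743 0.1883 0.046 ]
post [0.5871 0.1098 0.148 ]
guide [0.559  0.1078 0.148 ]
knob [0.4657 0.0883 0.141 ]
small [ 0.5919 -0.2341  0.062 ]
big [ 0.472  -0.2234  0.094 ]
beak [ 0.4617 -0.3454  0.058 ]
9 post [0.586  0.1142] guide [0.5525 0.1089] knob [0.4448 0.0918] hinge [0.5626 0.2624]
10 post [0.5873 0.1144] guide [0.5538 0.1085] knob [0.4465 0.0896] hinge [0.5613 0.2622]
11 post [0.5886 0.1147] guide [0.5552 0.1082] knob [0.4482 0.0874] hinge [0.56   0.2619]
12 post [0.5899 0.1149] guide [0.5566 0.1079] knob [0.45   0.0852] hinge [0.5587 0.2617]
262 [ 0.0258 -0.0023] 0.30165705159505607
391 [ 0.0338 -0.0037] 0.2962558319995109
```

View pics/c1.png

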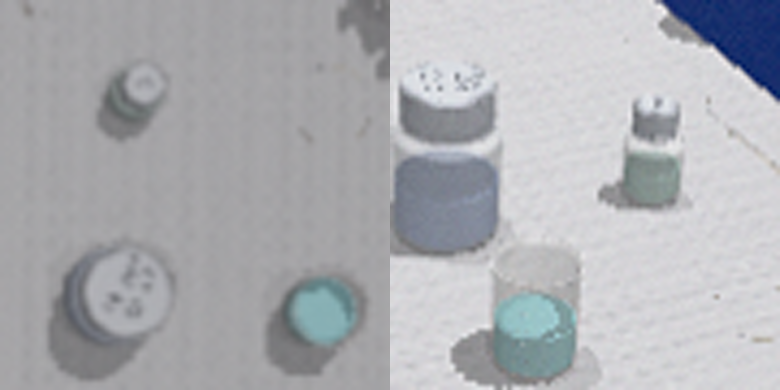

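The crop shows the small bottle's cap centre at top pixel (344.7,187.4) and side pixel (321.2,263). The big bottle and beaker are well clear of it. The bar stands about 2° past upright.

```bash
python3 - <<'E'
from h import *
np.set_printoptions(precision=4,suppress=True)
t=load('top0');s=load('side0')
print(pt(t,344.7,187.4,z=.062),pt(s,321.2,263.1,z=.062))
# side base centre ~ z=0 visible front bottom edge
o=env.observe();R=np.array(o['tool_rot']);p=np.array(o['position'])
yaw=np.radians(11); g=np.array([.592,-.2385])
print('dworld',g-p[:2],'tool',R.T@np.array([*(g-p[:2]),0])*20, 'tool y angle',np.degrees(np.arctan2(R[1,1],R[0,1])),o['q'])
E
```

```text
[ 0.5923 -0.239   0.062 ] [ 0.5914 -0.2407  0.062 ]
dworld [0.3861 0.2712] tool [ 9.1916 -2.1378  0.0052] tool y angle -68.00813356333553 [-80.3467  21.8379  74.3798  -0.0004  83.8571 -12.3385]
```

Emit:
move_arm([
  [[0.46,-0.107,0],[0,0,0]],
  [[0.46,-0.107,0],[0,0,0]],
  [[0.46,-0.107,0],[0,0,0]],
  [[0.46,-0.107,0],[0,0,0]],
  [[0.46,-0.107,0],[0,0,0]],
  [[0.46,-0.107,0],[0,0,0]],
  [[0.46,-0.107,0],[0,0,0]],
  [[0.46,-0.107,0],[0,0,0]],
  [[0.46,-0.107,0],[0,0,0]],
  [[0.46,-0.107,0],[0,0,0]],
  [[0.46,-0.107,0],[0,0,0]],
  [[0.46,-0.107,0],[0,0,0]],
  [[0.46,-0.107,0],[0,0,0]],
  [[0.46,-0.107,0],[0,0,0]],
  [[0.46,-0.107,0],[0,0,0]],
  [[0.46,-0.107,0],[0,0,0]],
  [[0.46,-0.107,0],[0,0,0]],
  [[0.46,-0.107,0],[0,0,0]],
  [[0.46,-0.107,0],[0,0,0]],
  [[0.46,-0.107,0],[0,0,0]],
], claw=0.3)

```text
time_s: 2.1
position: [0.593, -0.2378, 0.2186]
tool_rot: [[0.927, 0.374, -0.001], [0.374, -0.927, 0.001], [-0.001, -0.001, -1.0]]
ft_force: [-0.4, 0.1, 0.5]
grip_width: 0.0602
gripper_force: 0.0
```

Emit:
move_arm([
  [[0,0,0],[0,0,-0.99]],
  [[0,0,0],[0,0,-0.99]],
  [[0,0,0],[0,0,-0.99]],
  [[0,0,0],[0,0,-0.99]],
  [[0,0,0],[0,0,-0.99]],
  [[0,0,0],[0,0,-0.99]],
  [[0,0,0],[0,0,-0.99]],
  [[0,0,0],[0,0,-0.99]],
  [[0,0,0],[0,0,-0.99]],
  [[0,0,0],[0,0,-0.97]],
  [[0,0,0],[0,0,0]],
  [[0,0,0],[0,0,0]],
])

```text
time_s: 3.3
position: [0.5923, -0.2385, 0.2188]
tool_rot: [[-0.188, 0.982, -0.001], [0.982, 0.188, 0.0], [0.0, -0.0, -1.0]]
ft_force: [-0.4, -0.3, -0.4]
grip_width: 0.0599
gripper_force: 0.0
```

Emit:
move_arm([
  [[-0.03,0,0.4],[0,0,0]],
  [[0,0,0.4],[0,0,0]],
  [[0,0,0.4],[0,0,0]],
  [[0,0,0.4],[0,0,0]],
  [[0,0,0.4],[0,0,0]],
  [[0,0,0.4],[0,0,0]],
  [[0,0,0.4],[0,0,0]],
  [[0,0,0.3],[0,0,0]],
  [[0,0,0.3],[0,0,0]],
  [[0,0,0.2],[0,0,0]],
  [[0,0,0.1],[0,0,0]],
  [[0,0,0],[0,0,0]],
])

```text
time_s: 4.5
position: [0.5926, -0.2399, 0.0337]
tool_rot: [[-0.19, 0.982, -0.001], [0.982, 0.19, 0.0], [0.001, -0.001, -1.0]]
ft_force: [0.0, -0.1, 0.0]
grip_width: 0.0598
gripper_force: 0.0
```

Emit:
move_arm([
  [[0,0,0],[0,0,0]],
  [[0,0,0],[0,0,0]],
  [[0,0,0],[0,0,0]],
  [[0,0,0],[0,0,0]],
  [[0,0,0],[0,0,0]],
  [[0,0,0],[0,0,0]],
  [[0,0,0],[0,0,0]],
  [[0,0,0],[0,0,0]],
], claw=1, force=25)

```text
time_s: 5.3
position: [0.5931, -0.2402, 0.0349]
tool_rot: [[-0.191, 0.982, 0.001], [0.982, 0.191, -0.001], [-0.001, 0.001, -1.0]]
ft_force: [-0.7, -0.4, 5.2]
grip_width: 0.0248
gripper_force: 25.7
```

```bash
python3 - <<'E'
from h import *
d=snap('side','s1'); u,v=proj(d,[.592,-.24,.04]); print(u,v)
u,v=int(u),int(v)
cv2.imwrite('pics/s1c.png',cv2.resize(d['frame'][v-50:v+40,u-60:u+60],None,fx=6,fy=6,interpolation=cv2.INTER_CUBIC)[:,:,::-1])
E
```

```text
320.73939021719775 270.7871687374665
```

View pics/s1c.png

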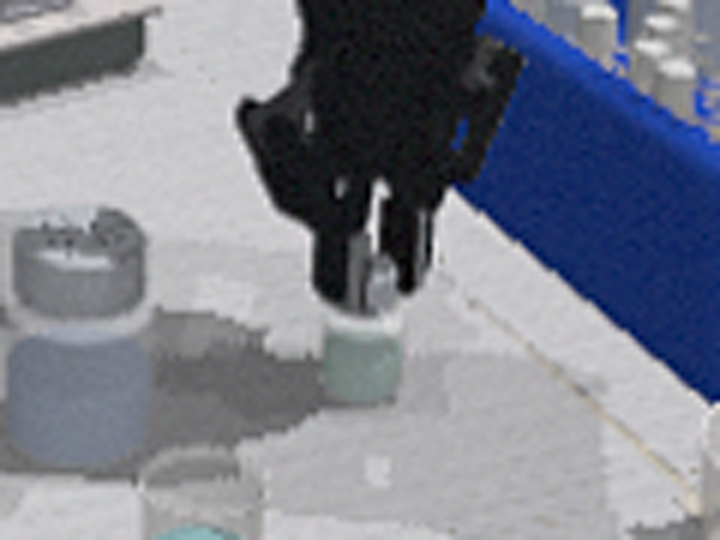

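The fingers hold the cap, with the bottle body from crop rows 310 to 400 below them. That puts the bottle higher or the tips higher than I expected, so I check the projections.

```bash
python3 - <<'E'
from h import *
d=load('s1');
f=lambda p:[round((a-b)*6) for a,b in zip(proj(d,p),(320-60,270-50))]
for z in (0,.018,.035,.045,.062): print(z,f([.592,-.24,z]), f([.592,-.257,z]))
e=load('side0')
print('before: base front/cap top', proj(e,[.592,-.257,0]),proj(e,[.592,-.24,.062]))
P=cloud(d)
for r in (320,340,360,390): print(r,P[220+r//6,260+362//6])
E
```

```text
0 [359, 388] [379, 409]
0.018 [361, 351] [382, 371]
0.035 [364, 315] [384, 335]
0.045 [365, 294] [386, 313]
0.062 [368, 258] [389, 276]
before: base front/cap top (np.float64(323.1615907324095), np.float64(288.1252490952147)) (np.float64(321.27296859329573), np.float64(262.91820362738815))
320 [ 0.58264869 -0.25260084  0.04252973]
340 [ 0.5819485  -0.25469516  0.03544469]
360 [ 0.58321624 -0.25388324  0.02346807]
390 [ 0.58376343 -0.25459394  0.00953228]
```

```bash
python3 - <<'E'
from h import *
np.set_printoptions(precision=3,suppress=True,linewidth=180)
for tag,(x0,x1,y0,y1) in dict(s1=(.50,.68,-.30,-.18),side0=(.12,.3,-.6,-.42)).items():
    d=load(tag);P=cloud(d);F=d['frame'].astype(int).max(2)
    m=(F<70)&(P[...,0]>x0)&(P[...,0]<x1)&(P[...,1]>y0)&(P[...,1]<y1)&(P[...,2]>.008)
    Q=P[m]; i=np.argsort(Q[:,2])[:12]; print(tag,m.sum()); print(Q[i])
    if tag=='s1':
        for lo in np.arange(.03,.1,.01):
            q=Q[(Q[:,2]>lo)&(Q[:,2]<lo+.01)]
            if len(q): print(lo,q[:,0].min(),q[:,0].max(),q[:,1].min(),q[:,1].max())
E
```

```text
s1 2540
[[ 0.606 -0.241  0.048]
 [ 0.605 -0.247  0.049]
 [ 0.607 -0.243  0.049]
 [ 0.581 -0.254  0.049]
 [ 0.605 -0.251  0.051]
 [ 0.582 -0.253  0.051]
 [ 0.575 -0.251  0.052]
 [ 0.605 -0.243  0.052]
 [ 0.606 -0.25   0.053]
 [ 0.571 -0.253  0.053]
 [ 0.605 -0.242  0.054]
 [ 0.604 -0.248  0.055]]
0.04 0.5811575520062363 0.6072145471394033 -0.25443047955094156 -0.24094143868234863
0.05 0.5637834141817863 0.6179745631658575 -0.25678743679855853 -0.2366614913400299
0.060000000000000005 0.565112371885271 0.6176720548974436 -0.25669139808791697 -0.22896645264124205
0.07 0.5651338152817009 0.6170787114798331 -0.25518478765838815 -0.2309848469429937
0.08000000000000002 0.5650693510053192 0.6268881529570371 -0.2597862930957364 -0.23207880121997526
0.09000000000000001 0.5459372662887989 0.6372347488625406 -0.2631594359935978 -0.22808912027994765
0.1 0.5395171531249601 0.641582301425547 -0.26398331156039 -0.22481237000439624
side0 7961
[[ 0.188 -0.471  0.244]
 [ 0.195 -0.469  0.245]
 [ 0.183 -0.474  0.245]
 [ 0.182 -0.473  0.245]
 [ 0.194 -0.469  0.245]
 [ 0.185 -0.472  0.245]
 [ 0.189 -0.471  0.245]
 [ 0.186 -0.473  0.245]
 [ 0.19  -0.472  0.246]
 [ 0.195 -0.468  0.246]
 [ 0.182 -0.472  0.246]
 [ 0.196 -0.469  0.246]]
```

The black fingertips sit at z≈0.046 while the TCP reads 0.035. So when shut the tips are about 10 mm behind the reported TCP, and the grip is on the cap. That still holds the bottle well enough, so I lift and carry it.

Emit:
move_arm([
  [[0,0,-0.1],[0,0,0]],
  [[0,0,-0.3],[0,0,0]],
  [[0,0,-0.4],[0,0,0]],
  [[0,0,-0.4],[0,0,0]],
  [[0,0,-0.4],[0,0,0]],
  [[0,0,-0.4],[0,0,0]],
  [[0,0,-0.4],[0,0,0]],
  [[0,0,-0.4],[0,0,0]],
  [[0,0,-0.4],[0,0,0]],
  [[0,0,-0.4],[0,0,0]],
  [[0,0,-0.2],[0,0,0]],
  [[0,0,0],[0,0,0]],
])

```text
time_s: 6.55
position: [0.5929, -0.2401, 0.2252]
tool_rot: [[-0.191, 0.982, 0.002], [0.982, 0.191, -0.001], [-0.001, 0.001, -1.0]]
ft_force: [0.5, 0.7, 0.2]
grip_width: 0.0246
gripper_force: 25.1
```

Emit:
move_arm([
  [[0.424,0.064,0],[0,0,0]],
  [[0.424,0.064,0],[0,0,0]],
  [[0.424,0.064,0],[0,0,0]],
  [[0.424,0.064,0],[0,0,0]],
  [[0.424,0.064,0],[0,0,0]],
  [[0.424,0.064,0],[0,0,0]],
  [[0.424,0.064,0],[0,0,0]],
  [[0.424,0.064,0],[0,0,0]],
  [[0.424,0.064,0],[0,0,0]],
  [[0.424,0.064,0],[0,0,0]],
  [[0.424,0.064,0],[0,0,0]],
  [[0.424,0.064,0],[0,0,0]],
  [[0.424,0.064,0],[0,0,0]],
  [[0.424,0.064,0],[0,0,0]],
  [[0.424,0.064,0],[0,0,0]],
  [[0.424,0.064,0],[0,0,0]],
  [[0.424,0.064,0],[0,0,0]],
  [[0.424,0.064,0],[0,0,0]],
  [[0.424,0.064,0],[0,0,0]],
  [[0.424,0.064,0],[0,0,0]],
])

```text
time_s: 8.55
position: [0.5729, 0.1907, 0.2234]
tool_rot: [[-0.193, 0.981, -0.002], [0.981, 0.193, 0.0], [0.0, -0.002, -1.0]]
ft_force: [-0.5, -0.3, -1.1]
grip_width: 0.0249
gripper_force: 25.1
```

Emit:
move_arm([
  [[0,0,0],[0,0,0]],
  [[0,0,0],[0,0,0]],
  [[0,0,0],[0,0,0]],
])

```text
time_s: 8.85
position: [0.574, 0.1882, 0.2239]
tool_rot: [[-0.191, 0.982, -0.001], [0.982, 0.191, -0.0], [-0.0, -0.001, -1.0]]
ft_force: [0.1, -0.7, -0.5]
grip_width: 0.0247
gripper_force: 25.1
```

```bash
python3 - <<'E'
from h import *
d=snap('side','s2'); e=snap('top','t2')
u,v=map(int,proj(d,[.58,.17,.15])); print(u,v)
a=cv2.resize(d['frame'][v-60:v+60,u-50:u+50],(500,600),interpolation=cv2.INTER_CUBIC)
u2,v2=map(int,proj(e,[.57,.17,.2])); print(u2,v2)
b=cv2.resize(e['frame'][v2-60:v2+60,u2-30:u2+30],(300,600),interpolation=cv2.INTER_CUBIC)
cv2.imwrite('pics/s2c.png',np.hstack([a,b])[:,:,::-1])
E
```

```text
256 182
193 186
```

View pics/s2c.png

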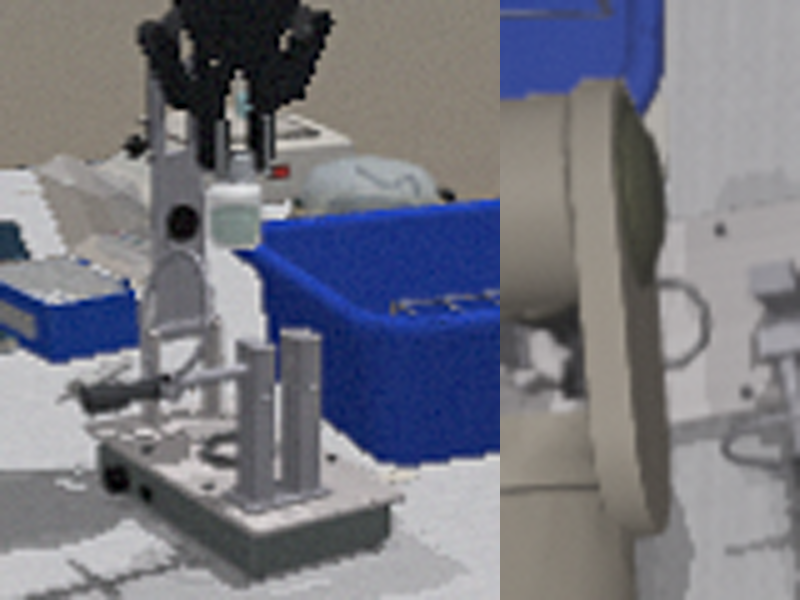

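The bottle hangs upright in the grip, at crop (236,215), and the cup is visible below it at crop (217,450). I cross-check the positions before lowering.

```bash
python3 - <<'E'
from h import *
np.set_printoptions(precision=4,suppress=True)
d=load('s2')
print('cup exp',proj(d,[.574,.1875,.046]),'bottle mid exp',proj(d,[.574,.188,.205]),'base',proj(d,[.574,.171,.189]))
P=cloud(d); u0,v0=206,122
for r in (200,220,235): 
    row=v0+r//5
    print(r,[P[row,u0+c//5].round(3).tolist() for c in (220,236,252)])
C=cloud(load('top0'))
E
```

```text
cup exp (np.float64(253.28051805165143), np.float64(211.15264346867343)) bottle mid exp (np.float64(253.0424486979988), np.float64(165.14981034182384)) base (np.float64(254.91024117823045), np.float64(171.25738461548883))
200 [[0.561, 0.179, 0.219], [0.569, 0.174, 0.219], [0.581, 0.178, 0.217]]
220 [[0.561, 0.181, 0.205], [0.569, 0.174, 0.206], [0.578, 0.172, 0.206]]
235 [[0.559, 0.175, 0.197], [0.569, 0.174, 0.196], [0.578, 0.173, 0.196]]
```

Emit:
move_arm([
  [[0,0,0.3],[0,0,0]],
  [[0,0,0.3],[0,0,0]],
  [[0,0,0.3],[0,0,0]],
  [[0,0,0.3],[0,0,0]],
  [[0,0,0.3],[0,0,0]],
  [[0,0,0.3],[0,0,0]],
  [[0,0,0.3],[0,0,0]],
  [[0,0,0.2],[0,0,0]],
  [[0,0,0.1],[0,0,0]],
  [[0,0,0.1],[0,0,0]],
  [[0,0,0.1],[0,0,0]],
  [[0,0,0.1],[0,0,0]],
  [[0,0,0.1],[0,0,0]],
  [[0,0,0.1],[0,0,0]],
  [[0,0,0],[0,0,0]],
  [[0,0,0],[0,0,0]],
])

```text
time_s: 10.55
position: [0.5744, 0.1884, 0.0791]
tool_rot: [[-0.191, 0.982, 0.0], [0.982, 0.191, -0.0], [-0.0, 0.0, -1.0]]
ft_force: [-0.4, -0.2, -0.6]
grip_width: 0.0248
gripper_force: 25.1
```

Emit:
move_arm([
  [[0,0,0.04],[0,0,0]],
  [[0,0,0.04],[0,0,0]],
  [[0,0,0],[0,0,0]],
])

```text
time_s: 10.85
position: [0.575, 0.1885, 0.0767]
tool_rot: [[-0.191, 0.982, 0.002], [0.982, 0.191, 0.0], [-0.0, 0.002, -1.0]]
ft_force: [-2.4, 0.3, 10.4]
grip_width: 0.0249
gripper_force: 26.0
```

```bash
python3 - <<'E'
from h import *
d=snap('side','s3')
u,v=map(int,proj(d,[.574,.188,.08])); print(u,v)
cv2.imwrite('pics/s3c.png',cv2.resize(d['frame'][v-40:v+30,u-45:u+45],None,fx=8,fy=8,interpolation=cv2.INTER_CUBIC)[:,:,::-1])
E
```

```text
253 201
```

View pics/s3c.png

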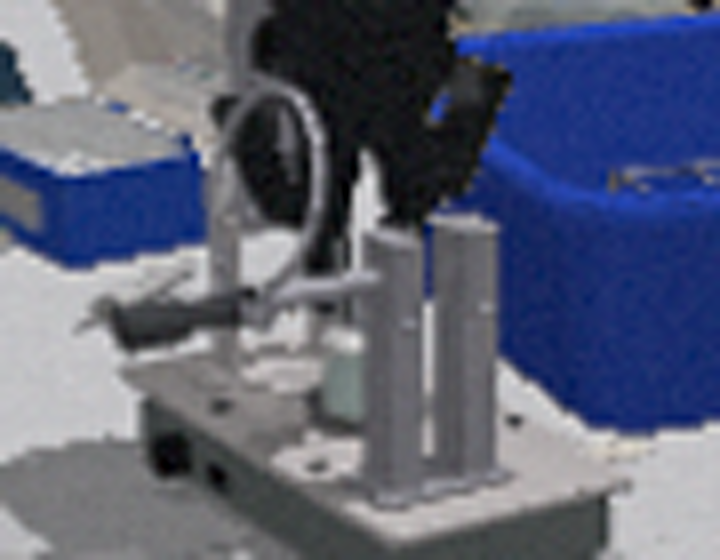

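The bottle touches down at TCP z 0.0767, so its base is at about 0.042, the cup floor and not the rim. I release it.

Emit:
move_arm([
  [[0,0,-0.02],[0,0,0]],
  [[0,0,0],[0,0,0]],
  [[0,0,0],[0,0,0]],
  [[0,0,0],[0,0,0]],
  [[0,0,0],[0,0,0]],
], claw=0.3)

```text
time_s: 11.4
position: [0.5744, 0.1884, 0.0759]
tool_rot: [[-0.191, 0.982, -0.0], [0.982, 0.191, -0.0], [0.0, -0.0, -1.0]]
ft_force: [0.4, -0.2, 0.5]
grip_width: 0.0599
gripper_force: 0.0
```

Emit:
move_arm([
  [[0,0,-0.1],[0,0,0]],
  [[0,0,-0.2],[0,0,0]],
  [[0,0,-0.4],[0,0,0]],
  [[0,0,-0.5],[0,0,0]],
  [[0,0,-0.5],[0,0,0]],
  [[0,0,-0.5],[0,0,0]],
  [[0,0,-0.5],[0,0,0]],
  [[0,0,-0.5],[0,0,0]],
  [[0,0,-0.5],[0,0,0]],
  [[0,0,-0.5],[0,0,0]],
  [[0,0,-0.5],[0,0,0]],
  [[0,0,-0.3],[0,0,0]],
  [[0,0,0],[0,0,0]],
  [[0,0,0],[0,0,0]],
])

```text
time_s: 12.8
position: [0.5741, 0.1884, 0.326]
tool_rot: [[-0.191, 0.982, -0.0], [0.982, 0.191, 0.0], [0.0, -0.0, -1.0]]
ft_force: [0.4, 1.2, -0.6]
grip_width: 0.0596
gripper_force: 0.0
```

```bash
python3 - <<'E'
from h import *
np.set_printoptions(precision=4,suppress=True)
d=snap('side','s4');C=cloud(d)
g=np.array([.574,.188]);m=(np.hypot(*(C[...,:2]-g).transpose(2,0,1))<.025)&(C[...,2]>.06)&(C[...,2]<.2)
Q=C[m];print(len(Q),Q.min(0),Q.max(0)); 
for lo in (.06,.07,.08,.09,.1):
    q=Q[(Q[:,2]>lo)&(Q[:,2]<lo+.01)]
    if len(q):print(lo,len(q),q.min(0)[:2],q.max(0)[:2],q.mean(0)[:2])
# hinge path
import math
yaw=np.radians(11);c=np.array([.574,.188])
ex=np.array([np.cos(yaw),np.sin(yaw)]);ey=np.array([-np.sin(yaw),np.cos(yaw)])
print('hinge',c+.075*ey,'hole',c-.075*ey,'knob0',c-.075*ey-.143*ex)
E
```

```text
49 [0.5543 0.171  0.0603] [0.5669 0.1952 0.0975]
0.06 17 [0.5549 0.171 ] [0.5661 0.1902] [0.5596 0.1808]
0.07 14 [0.5543 0.1732] [0.5657 0.1952] [0.5606 0.181 ]
0.08 12 [0.5603 0.177 ] [0.5668 0.1939] [0.563  0.1847]
0.09 6 [0.5613 0.1764] [0.5669 0.1838] [0.5643 0.1793]
hinge [0.5597 0.2616] hole [0.5883 0.1144] knob0 [0.4479 0.0871]
```

The bottle stands in the cup. Next I close the fingers, cross over the bar and get behind it.

Emit:
move_arm([
  [[0.2,0,0],[0,0,0]],
  [[0.3,0,0],[0,0,0]],
  [[0.3,0,0],[0,0,0]],
  [[0.3,0,0],[0,0,0]],
  [[0.3,0,0],[0,0,0]],
  [[0.3,0,0],[0,0,0]],
  [[0.3,0,0],[0,0,0]],
  [[0.3,0,0],[0,0,0]],
  [[0,0,0.3],[0,0,0]],
  [[0,0,0.3],[0,0,0]],
  [[0,0,0.3],[0,0,0]],
  [[0,0,0.22],[0,0,0]],
  [[0,0,0],[0,0,0]],
  [[0,0,0],[0,0,0]],
], claw=1)

```text
time_s: 14.25
position: [0.5525, 0.3016, 0.2706]
tool_rot: [[-0.191, 0.982, 0.001], [0.982, 0.191, 0.0], [0.0, 0.001, -1.0]]
ft_force: [-0.2, -1.0, -0.1]
grip_width: 0.0002
gripper_force: 0.0
```

Emit:
move_arm([
  [[-0.183,0,0],[0,0,0]],
  [[-0.183,0,0],[0,0,0]],
  [[-0.183,0,0],[0,0,0]],
  [[-0.183,0,0],[0,0,0]],
  [[-0.183,0,0],[0,0,0]],
  [[-0.183,0,0],[0,0,0]],
  [[-0.197,0,0.02],[0,0,0]],
  [[-0.197,0,0.02],[0,0,0]],
  [[-0.197,0,0.02],[0,0,0]],
  [[0,0,0],[0,0,0]],
])

```text
time_s: 15.25
position: [0.5689, 0.217, 0.267]
tool_rot: [[-0.19, 0.982, -0.0], [0.982, 0.19, -0.001], [-0.001, -0.0, -1.0]]
ft_force: [-0.2, 0.3, -0.7]
grip_width: -0.0003
gripper_force: 0.0
```

```bash
cat >> h.py <<'E'
yaw=np.radians(11);cup=np.array([.574,.188])
ex=np.array([np.cos(yaw),np.sin(yaw)]);ey=np.array([-np.sin(yaw),np.cos(yaw)])
def shk(C): q=C[...,:2]-cup; return np.stack([q@ex,q@ey,C[...,2]],-1)*1000
def bar(d):
    L=shk(cloud(d)).reshape(-1,3); r=np.hypot(L[:,1]-75,L[:,2]-112)
    m=(np.abs(L[:,0])<19)&(r>60)&(r<190)&(L[:,2]>100)&(L[:,1]>-115); Q=L[m]
    a=np.degrees(np.arctan2(Q[:,2]-112,75-Q[:,1])); return np.histogram(a,bins=np.arange(-15,125,5))
E
python3 - <<'E'
from h import *
d=snap('side','s5'); h,b=bar(d); print([(int(x),int(y)) for x,y in zip(b,h) if y>5])
u,v=map(int,proj(d,[.574,.188,.2])); print(u,v)
cv2.imwrite('pics/s5c.png',cv2.resize(d['frame'][v-70:v+50,u-60:u+60],None,fx=5,fy=5,interpolation=cv2.INTER_CUBIC)[:,:,::-1])
E
```

```text
[(-5, 31), (0, 33), (5, 31), (10, 28), (60, 20), (65, 237), (70, 46), (75, 6)]
253 166
```

View pics/s5c.png

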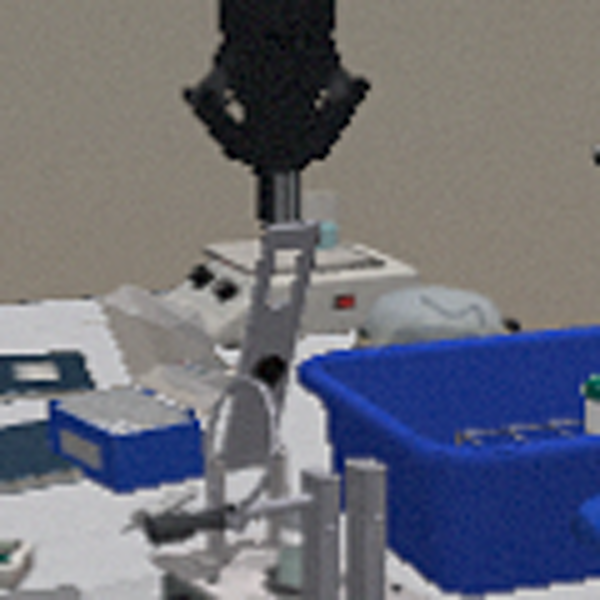

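The bar is following and stands at about 68°. I continue the arc.

Emit:
move_arm([
  [[-0.185,0,0.082],[0,0,0]],
  [[-0.185,0,0.082],[0,0,0]],
  [[-0.185,0,0.082],[0,0,0]],
  [[-0.168,0,0.112],[0,0,0]],
  [[-0.168,0,0.112],[0,0,0]],
  [[-0.168,0,0.112],[0,0,0]],
  [[-0.147,0,0.141],[0,0,0]],
  [[-0.147,0,0.141],[0,0,0]],
  [[-0.147,0,0.141],[0,0,0]],
  [[-0.12,0,0.162],[0,0,0]],
  [[-0.12,0,0.162],[0,0,0]],
  [[-0.12,0,0.162],[0,0,0]],
  [[-0.073,0,0.135],[0,0,0]],
  [[-0.073,0,0.135],[0,0,0]],
  [[0,0,0],[0,0,0]],
])

```text
time_s: 16.8
position: [0.5874, 0.1195, 0.1779]
tool_rot: [[-0.191, 0.982, -0.002], [0.982, 0.191, -0.0], [0.0, -0.002, -1.0]]
ft_force: [-0.0, 0.0, 0.7]
grip_width: 0.0002
gripper_force: 0.0
```

```bash
python3 - <<'E'
from h import *
d=snap('side','s6'); h,b=bar(d); print([(int(x),int(y)) for x,y in zip(b,h) if y>5]); o=env.observe(); print(shk(np.array(o['position'])),o['ft_force'])
E
```

```text
[(-5, 30), (0, 30), (5, 33), (10, 29), (20, 65), (25, 51), (30, 56), (35, 19)]
[  0.26999742 -69.51028441 178.53356025] [0.23576574 0.14660563 0.85804492]
```

Emit:
move_arm([
  [[0,0,-0.3],[0,0,0]],
  [[0,0,-0.3],[0,0,0]],
  [[0.25,0,0],[0,0,0]],
  [[0.25,0,0],[0,0,0]],
  [[0.25,0,0],[0,0,0]],
  [[0.25,0,0],[0,0,0]],
  [[0,0,0.2],[0,0,0]],
  [[0,0,0.2],[0,0,0]],
  [[0,0,0.2],[0,0,0]],
  [[0,0,0.2],[0,0,0]],
  [[0,0,0.2],[0,0,0]],
  [[0,0,0.2],[0,0,0]],
  [[0,0,0.2],[0,0,0]],
  [[0,0,0.2],[0,0,0]],
  [[0,0,0],[0,0,0]],
])

```text
time_s: 18.35
position: [0.5776, 0.169, 0.1275]
tool_rot: [[-0.191, 0.982, -0.002], [0.982, 0.191, -0.0], [0.0, -0.002, -1.0]]
ft_force: [-0.2, -0.3, 0.3]
grip_width: -0.0001
gripper_force: 0.0
```

Emit:
move_arm([
  [[0,0,0.1],[0,0,0]],
  [[0,0,0.1],[0,0,0]],
  [[0,0,0.06],[0,0,0]],
  [[0,0,0],[0,0,0]],
])

```text
time_s: 18.75
position: [0.578, 0.1691, 0.1157]
tool_rot: [[-0.191, 0.982, -0.001], [0.982, 0.191, 0.0], [0.0, -0.001, -1.0]]
ft_force: [-0.7, 0.3, 0.3]
grip_width: 0.0001
gripper_force: 0.0
```

Emit:
move_arm([
  [[0,0,0.06],[0,0,0]],
  [[0,0,0.06],[0,0,0]],
  [[0,0,0.06],[0,0,0]],
  [[0,0,0],[0,0,0]],
])

```text
time_s: 19.15
position: [0.578, 0.1691, 0.1066]
tool_rot: [[-0.191, 0.982, -0.001], [0.982, 0.191, 0.0], [0.0, -0.001, -1.0]]
ft_force: [0.0, 0.1, -0.5]
grip_width: 0.0002
gripper_force: 0.0
```

```bash
python3 - <<'E'
from h import *
d=snap('side','s7'); h,b=bar(d); print([(int(x),int(y)) for x,y in zip(b,h) if y>5]); o=env.observe(); print(shk(np.array(o['position'])),o['ft_force'])
L=shk(cloud(d)).reshape(-1,3)
for y0 in range(-110,60,10):
    q=L[(np.abs(L[:,0])<19)&(L[:,1]>y0)&(L[:,1]<y0+10)&(L[:,2]>50)&(L[:,2]<165)]
    if len(q): print(y0,len(q),np.percentile(q[:,2],[5,50,95]).round(0))
E
```

```text
[(-5, 11), (0, 102), (5, 36), (10, 49), (15, 27), (20, 33), (25, 34), (30, 46), (35, 58), (40, 59), (45, 72)]
[  0.25884488 -19.2108242  106.70055451] [-0.56274304  0.33328317 -0.18809702]
-110 26 [111. 116. 119.]
-100 13 [106. 118. 119.]
-90 133 [ 54.  94. 144.]
-80 52 [ 56. 102. 146.]
-70 37 [ 58. 117. 145.]
-60 1 [115. 115. 115.]
-50 1 [118. 118. 118.]
-40 39 [133. 149. 164.]
-30 53 [117. 146. 163.]
-20 17 [ 59. 115. 149.]
-10 36 [ 52.  75. 101.]
0 24 [ 53.  78. 116.]
10 5 [110. 115. 115.]
20 6 [114. 115. 116.]
30 7 [113. 114. 116.]
40 7 [112. 114. 115.]
50 10 [113. 114. 115.]
```

Emit:
move_arm([
  [[0,0,0.03],[0,0,0]],
  [[0,0,0.03],[0,0,0]],
  [[0,0,0.03],[0,0,0]],
  [[0,0,0],[0,0,0]],
])

```text
time_s: 19.6
position: [0.5782, 0.1691, 0.1037]
tool_rot: [[-0.191, 0.982, 0.001], [0.982, 0.191, -0.0], [-0.0, 0.001, -1.0]]
ft_force: [-2.7, -0.5, 9.5]
grip_width: 0.0004
gripper_force: 4.9
```

Emit:
move_arm([
  [[0,0,0.03],[0,0,0]],
  [[0,0,0.02],[0,0,0]],
  [[0,0,0],[0,0,0]],
])

```text
time_s: 19.9
position: [0.5783, 0.1691, 0.1034]
tool_rot: [[-0.192, 0.981, 0.003], [0.981, 0.192, -0.0], [-0.001, 0.003, -1.0]]
ft_force: [-9.5, -2.4, 25.8]
grip_width: 0.0003
gripper_force: 12.5
```

The bar is on its stop, with 25 N reaction. Next I go to behind the pin knob.

Emit:
move_arm([
  [[0,0,-0.2],[0,0,0]],
  [[0,0,-0.5],[0,0,0]],
  [[0,0,-0.5],[0,0,0]],
  [[0,0,-0.5],[0,0,0]],
  [[0,0,-0.5],[0,0,0]],
  [[0,0,-0.5],[0,0,0]],
  [[0,0,-0.5],[0,0,0]],
  [[0,0,-0.5],[0,0,0]],
  [[0,0,-0.3],[0,0,0]],
  [[0,0,0],[0,0,0]],
])

```text
time_s: 20.9
position: [0.5787, 0.1692, 0.302]
tool_rot: [[-0.191, 0.981, 0.004], [0.981, 0.191, 0.0], [-0.0, 0.004, -1.0]]
ft_force: [-0.1, 0.8, 0.2]
grip_width: 0.0001
gripper_force: 0.0
```

Emit:
move_arm([
  [[-0.093,-0.333,0],[0,0,0]],
  [[-0.093,-0.333,0],[0,0,0]],
  [[-0.093,-0.333,0],[0,0,0]],
  [[-0.093,-0.333,0],[0,0,0]],
  [[-0.093,-0.333,0],[0,0,0]],
  [[-0.093,-0.333,0],[0,0,0]],
  [[-0.093,-0.333,0],[0,0,0]],
  [[-0.093,-0.333,0],[0,0,0]],
  [[-0.093,-0.333,0],[0,0,0]],
  [[-0.093,-0.333,0],[0,0,0]],
  [[-0.093,-0.333,0],[0,0,0]],
  [[-0.093,-0.333,0],[0,0,0]],
  [[0,0,0],[0,0,0]],
])

```text
time_s: 22.2
position: [0.3913, 0.0758, 0.2993]
tool_rot: [[-0.191, 0.982, -0.001], [0.982, 0.191, 0.0], [0.0, -0.001, -1.0]]
ft_force: [-0.1, 0.2, 1.3]
grip_width: -0.0
gripper_force: 0.0
```

```bash
python3 - <<'E'
from h import *
np.set_printoptions(precision=1,suppress=True)
o=env.observe(); print(shk(np.array(o['position'])))
for n in ('side','top'):
    d=snap(n,n+'8'); L=shk(cloud(d)).reshape(-1,3)
    q=L[(np.abs(L[:,1]+75)<16)&(L[:,0]<-40)&(L[:,0]>-190)&(L[:,2]>118)&(L[:,2]<146)]
    for x0 in range(-190,-40,10):
        k=q[(q[:,0]>=x0)&(q[:,0]<x0+10)]
        if len(k)>2: print(n,x0,len(k),k.min(0),k.max(0))
    h,b=bar(d); print([(int(x),int(y)) for x,y in zip(b,h) if y>5])
E
```

```text
[-200.8  -75.3  299.3]
side -160 11 [-153.4  -82.1  123.9] [-150.1  -71.9  137.4]
side -150 21 [-150.   -85.   124.5] [-140.4  -74.4  139.4]
side -140 19 [-139.3  -86.   121.5] [-130.4  -71.5  138.1]
side -130 12 [-129.9  -84.1  122.6] [-123.4  -75.7  139.4]
side -120 12 [-119.9  -82.8  127.5] [-110.1  -75.4  136.9]
side -110 21 [-109.6  -90.6  126.2] [-100.3  -59.6  141.8]
side -100 7 [-99.7 -86.6 133.7] [-97.1 -59.1 141.3]
side -90 7 [-89.1 -82.1 128. ] [-82.4 -76.1 134.9]
side -80 9 [-79.5 -82.2 127. ] [-71.6 -73.5 135.5]
side -70 9 [-69.8 -83.7 127.7] [-60.4 -75.4 135. ]
side -60 8 [-59.2 -80.7 128.9] [-51.4 -74.6 136.1]
side -50 17 [-49.6 -88.8 118.7] [-40.3 -66.5 144.4]
[(-5, 27), (0, 95), (5, 33), (10, 28)]
top -150 24 [-149.9  -84.   131. ] [-140.3  -67.9  145.6]
top -140 24 [-139.7  -83.7  131.9] [-130.2  -66.7  145.2]
top -130 20 [-129.6  -84.1  134.1] [-120.1  -68.1  145.7]
top -120 18 [-119.7  -80.5  129.7] [-110.7  -69.   142.4]
top -110 24 [-109.1  -88.4  131. ] [-100.3  -59.1  142.6]
top -100 31 [-100.   -90.3  128. ] [-90.8 -59.4 145.5]
top -90 13 [-89.8 -79.5 132.7] [-81.  -71.9 144.3]
top -80 9 [-79.7 -78.9 129.1] [-74.7 -69.7 139.4]
top -70 12 [-67.9 -78.6 132.3] [-61.3 -69.4 139.9]
top -60 14 [-59.5 -79.3 133.3] [-50.4 -71.1 144.8]
top -50 14 [-49.2 -79.2 131.3] [-40.1 -69.2 141.3]
[(-5, 31), (0, 406), (5, 51), (10, 48), (15, 10)]
```

Emit:
move_arm([
  [[0,0,0.4],[0,0,0]],
  [[0,0,0.4],[0,0,0]],
  [[0,0,0.4],[0,0,0]],
  [[0,0,0.4],[0,0,0]],
  [[0,0,0.4],[0,0,0]],
  [[0,0,0.4],[0,0,0]],
  [[0,0,0.4],[0,0,0]],
  [[0,0,0.4],[0,0,0]],
  [[0,0,0.4],[0,0,0]],
  [[0,0,0.14],[0,0,0]],
  [[0,0,0],[0,0,0]],
])

```text
time_s: 23.4
position: [0.3927, 0.0763, 0.1123]
tool_rot: [[-0.192, 0.981, -0.002], [0.981, 0.192, 0.0], [0.001, -0.002, -1.0]]
ft_force: [-0.1, 0.6, 0.5]
grip_width: 0.0001
gripper_force: 0.0
```

Emit:
move_arm([
  [[0,0.2,0],[0,0,0]],
  [[0,0.2,0],[0,0,0]],
  [[0,0.15,0],[0,0,0]],
  [[0,0.15,0],[0,0,0]],
  [[0,0.15,0],[0,0,0]],
  [[0,0.15,0],[0,0,0]],
  [[0,0.15,0],[0,0,0]],
  [[0,0.15,0],[0,0,0]],
  [[0,0.1,0],[0,0,0]],
  [[0,0.1,0],[0,0,0]],
  [[0,0,0],[0,0,0]],
])

```text
time_s: 24.5
position: [0.467, 0.0904, 0.113]
tool_rot: [[-0.191, 0.982, 0.001], [0.982, 0.191, -0.0], [-0.0, 0.001, -1.0]]
ft_force: [-0.3, 0.5, -0.3]
grip_width: -0.0003
gripper_force: 0.0
```

Emit:
move_arm([
  [[0,0.06,0],[0,0,0]],
  [[0,0.06,0],[0,0,0]],
  [[0,0.06,0],[0,0,0]],
  [[0,0,0],[0,0,0]],
])

```text
time_s: 24.9
position: [0.4756, 0.0922, 0.113]
tool_rot: [[-0.191, 0.982, 0.0], [0.982, 0.191, 0.0], [0.0, 0.0, -1.0]]
ft_force: [0.1, 0.9, 0.8]
grip_width: -0.0
gripper_force: 0.1
```

```bash
cat >> h.py <<'E'
def pin(d):
    L=shk(cloud(d)).reshape(-1,3)
    q=L[(np.abs(L[:,1]+75)<12)&(np.abs(L[:,2]-132)<9)]
    print('beyond post', [(x0,int(((q[:,0]>x0)&(q[:,0]<=x0+5)).sum())) for x0 in range(-150,60,5)])
    rr=L[(np.abs(L[:,1]+75)<45)&(L[:,2]>170)&(L[:,2]<225)&(L[:,0]>-120)&(L[:,0]<60)]
    print('ring',len(rr),rr.min(0) if len(rr) else '',rr.max(0) if len(rr) else '')
E
python3 - <<'E'
from h import *
np.set_printoptions(precision=1,suppress=True)
d=snap('side','s9');pin(d);o=env.observe();print(shk(np.array(o['position'])),o['ft_force'])
E
```

```text
beyond post [(-150, 0), (-145, 0), (-140, 0), (-135, 3), (-130, 9), (-125, 8), (-120, 5), (-115, 4), (-110, 3), (-105, 5), (-100, 10), (-95, 11), (-90, 8), (-85, 4), (-80, 8), (-75, 5), (-70, 5), (-65, 5), (-60, 7), (-55, 6), (-50, 4), (-45, 4), (-40, 11), (-35, 5), (-30, 4), (-25, 0), (-20, 4), (-15, 5), (-10, 14), (-5, 7), (0, 3), (5, 5), (10, 1), (15, 5), (20, 4), (25, 1), (30, 0), (35, 0), (40, 0), (45, 0), (50, 0), (55, 0)]
ring 316 [-119.4 -113.4  170.3] [-31.1 -38.9 225. ]
[-114.9  -75.3  113.1] [ 0.7  0.5 -0.1]
```

Emit:
move_arm([
  [[0,0.04,0],[0,0,0]],
  [[0,0.04,0],[0,0,0]],
  [[0,0.04,0],[0,0,0]],
  [[0,0,0],[0,0,0]],
])

```text
time_s: 25.35
position: [0.481, 0.0932, 0.1131]
tool_rot: [[-0.191, 0.982, -0.001], [0.982, 0.191, -0.0], [-0.0, -0.001, -1.0]]
ft_force: [-3.9, -1.5, 0.2]
grip_width: -0.0002
gripper_force: 1.6
```

Emit:
move_arm([
  [[0,0.04,0],[0,0,0]],
  [[0,0.02,0],[0,0,0]],
  [[0,0,0],[0,0,0]],
])

```text
time_s: 25.65
position: [0.4812, 0.0934, 0.1128]
tool_rot: [[-0.192, 0.981, -0.007], [0.981, 0.192, -0.001], [0.0, -0.007, -1.0]]
ft_force: [-14.2, -4.5, 8.2]
grip_width: -0.0003
gripper_force: 7.8
```

The pin is home on its stop. Next the ring: back off, rise, then push the bow over.

Emit:
move_arm([
  [[0,-0.2,0],[0,0,0]],
  [[0,-0.04,-0.2],[0,0,0]],
  [[0,0,-0.4],[0,0,0]],
  [[0,0,-0.4],[0,0,0]],
  [[0,0,-0.4],[0,0,0]],
  [[0,0,-0.08],[0,0,0]],
  [[0,0,0],[0,0,0]],
  [[0,0,0],[0,0,0]],
])

```text
time_s: 26.45
position: [0.472, 0.0916, 0.1864]
tool_rot: [[-0.191, 0.982, -0.001], [0.982, 0.191, 0.0], [0.0, -0.001, -1.0]]
ft_force: [-0.1, -0.1, 0.4]
grip_width: -0.0001
gripper_force: 0.0
```

```bash
python3 - <<'E'
from h import *
np.set_printoptions(precision=1,suppress=True)
o=env.observe();print(shk(np.array(o['position'])),o['ft_force'])
for n in ('side','top'):
    d=snap(n,n+'10');pin(d)
    L=shk(cloud(d)).reshape(-1,3)
    r=L[(np.abs(L[:,1]+75)<40)&(L[:,0]>-55)&(L[:,0]<0)&(L[:,2]>150)&(L[:,2]<230)]
    for z in range(150,230,10):
        k=r[(r[:,2]>z)&(r[:,2]<=z+10)]
        if len(k):print(z,len(k),k.min(0),k.max(0))
E
```

```text
[-118.5  -75.2  186.4] [-0.1 -0.1  0.4]
beyond post [(-150, 0), (-145, 0), (-140, 0), (-135, 0), (-130, 0), (-125, 0), (-120, 0), (-115, 0), (-110, 0), (-105, 0), (-100, 14), (-95, 8), (-90, 9), (-85, 6), (-80, 9), (-75, 7), (-70, 5), (-65, 5), (-60, 6), (-55, 7), (-50, 8), (-45, 6), (-40, 3), (-35, 6), (-30, 4), (-25, 0), (-20, 3), (-15, 6), (-10, 17), (-5, 8), (0, 5), (5, 3), (10, 0), (15, 6), (20, 4), (25, 4), (30, 1), (35, 0), (40, 0), (45, 0), (50, 0), (55, 0)]
ring 80 [-119.4 -113.3  170.3] [-24.2 -38.8 223.8]
150 13 [ -43.4 -107.1  150.1] [-37.1 -42.2 159.8]
160 11 [ -41.8 -110.9  161.5] [-35.3 -39.9 168.5]
170 11 [ -39.2 -113.1  170.3] [-31.3 -38.8 179.9]
180 8 [ -36.6 -113.3  180.5] [-32.2 -39.7 188.6]
190 12 [ -35.9 -108.7  190.8] [-28.  -42.4 199.3]
200 15 [ -32.6 -103.3  200.7] [-24.2 -53.2 209.6]
210 8 [-28.4 -90.7 210.4] [-24.3 -62.6 213.5]
beyond post [(-150, 0), (-145, 0), (-140, 0), (-135, 0), (-130, 0), (-125, 0), (-120, 0), (-115, 0), (-110, 0), (-105, 0), (-100, 0), (-95, 0), (-90, 0), (-85, 0), (-80, 0), (-75, 0), (-70, 0), (-65, 0), (-60, 0), (-55, 0), (-50, 3), (-45, 6), (-40, 7), (-35, 1), (-30, 1), (-25, 3), (-20, 5), (-15, 1), (-10, 6), (-5, 9), (0, 2), (5, 0), (10, 1), (15, 5), (20, 7), (25, 6), (30, 5), (35, 2), (40, 0), (45, 0), (50, 0), (55, 0)]
ring 68 [ -34.7 -111.7  171.4] [-20.  -36.8 218.3]
150 41 [ -41.6 -101.7  150. ] [ -0.5 -44.4 159.5]
160 11 [ -40.  -108.1  160.1] [-34.2 -37.7 168.1]
170 6 [ -34.7 -111.7  171.4] [-32.4 -36.8 177.9]
180 4 [ -32.6 -110.4  183.3] [-30.3 -38.2 187.1]
190 10 [ -30.1 -111.2  190.3] [-24.2 -41.  199.4]
200 17 [ -28.5 -104.9  202. ] [-23.7 -44.9 210. ]
210 31 [-26.1 -98.3 210.1] [-20.  -54.  218.3]
```

The pin tip is at +32 mm and the ring bow at (-26, 213), both as expected. I push the bow over.

Emit:
move_arm([
  [[0,0.295,0],[0,0,0]],
  [[0,0.295,0],[0,0,0]],
  [[0,0.295,0],[0,0,0]],
  [[0,0.295,0],[0,0,0]],
  [[0,0.21,0],[0,0,0]],
  [[0,0.21,0],[0,0,0]],
  [[0,0.152,0.054],[0,0,0]],
  [[0,0.152,0.054],[0,0,0]],
  [[0,0.127,0.073],[0,0,0]],
  [[0,0.127,0.073],[0,0,0]],
  [[0,0.112,0.094],[0,0,0]],
  [[0,0.112,0.094],[0,0,0]],
  [[0,0.086,0.1],[0,0,0]],
  [[0,0.086,0.1],[0,0,0]],
  [[0,0.062,0.1],[0,0,0]],
  [[0,0.062,0.1],[0,0,0]],
  [[0,0,0],[0,0,0]],
])

```text
time_s: 28.25
position: [0.6036, 0.1171, 0.1441]
tool_rot: [[-0.191, 0.982, -0.001], [0.982, 0.191, -0.0], [0.0, -0.001, -1.0]]
ft_force: [-0.5, -0.1, 0.1]
grip_width: 0.0001
gripper_force: 0.0
```

```bash
cat >> h.py <<'E'
def ringdump(d):
    L=shk(cloud(d)).reshape(-1,3)
    r=L[(np.abs(L[:,1]+75)<42)&(np.abs(L[:,1]+75)>14)&(L[:,0]>-60)&(L[:,0]<60)&(L[:,2]>121)&(L[:,2]<230)]
    if len(r):
        a=np.degrees(np.arctan2(r[:,2]-132,r[:,0]+47)); h,b=np.histogram(a,bins=np.arange(-15,105,10)); print([(int(x),int(y)) for x,y in zip(b,h) if y])
    f=L[(np.abs(L[:,1]+75)<25)&(L[:,0]>30)&(L[:,0]<48)&(L[:,2]>105)]; print('bow',len(f),np.median(f,0) if len(f) else '')
E
python3 - <<'E'
from h import *
np.set_printoptions(precision=1,suppress=True)
o=env.observe();print(shk(np.array(o['position'])),o['ft_force'])
ringdump(snap('side','s11'));ringdump(snap('top','t11'))
E
```

```text
[ 15.6 -75.2 144.1] [-0.5 -0.1  0.1]
[(-15, 29), (-5, 3), (15, 2), (25, 5), (35, 23), (45, 25), (55, 23), (65, 6), (75, 3), (85, 1)]
bow 95 [ 39.3 -87.2 228.1]
[(-15, 16), (-5, 23), (5, 3)]
bow 168 [ 38.3 -74.5 450.7]
```

Emit:
move_arm([
  [[0,0,-0.2],[0,0,0]],
  [[0,0,-0.4],[0,0,0]],
  [[0,0,-0.5],[0,0,0]],
  [[0,0,-0.5],[0,0,0]],
  [[0,0,-0.5],[0,0,0]],
  [[0,0,-0.5],[0,0,0]],
  [[0,-0.5,0],[0,0,0]],
  [[0,-0.5,0],[0,0,0]],
  [[0,-0.5,0],[0,0,0]],
  [[0,-0.5,0],[0,0,0]],
  [[0,-0.5,0],[0,0,0]],
  [[0,-0.5,0],[0,0,0]],
  [[0,-0.5,0],[0,0,0]],
  [[0,0,0],[0,0,0]],
  [[0,0,0],[0,0,0]],
])

```text
time_s: 29.85
position: [0.4321, 0.0837, 0.2761]
tool_rot: [[-0.191, 0.982, 0.002], [0.982, 0.191, -0.0], [-0.001, 0.002, -1.0]]
ft_force: [0.3, -0.3, 0.3]
grip_width: 0.0004
gripper_force: 0.0
```

```bash
python3 - <<'E'
from h import *
np.set_printoptions(precision=1,suppress=True)
d=snap('side','s12');e=snap('top','t12')
for x in (d,e): ringdump(x);pin(x);h,b=bar(x); print([(int(x),int(y)) for x,y in zip(b,h) if y>5])
u,v=map(int,proj(d,[.574,.17,.1]));u2,v2=map(int,proj(e,[.574,.17,.1]))
a=cv2.resize(d['frame'][v-40:v+40,u-40:u+40],(400,400),interpolation=cv2.INTER_CUBIC)
b=cv2.resize(e['frame'][v2-50:v2+50,u2-50:u2+50],(400,400),interpolation=cv2.INTER_CUBIC)
cv2.imwrite('pics/f.png',np.hstack([a,b])[:,:,::-1])
E
```

```text
[(-15, 29), (45, 1), (55, 2)]
bow 10 [ 32.1 -76.2 119.8]
beyond post [(-150, 0), (-145, 0), (-140, 0), (-135, 0), (-130, 0), (-125, 0), (-120, 0), (-115, 0), (-110, 0), (-105, 0), (-100, 12), (-95, 10), (-90, 10), (-85, 6), (-80, 9), (-75, 6), (-70, 4), (-65, 6), (-60, 7), (-55, 8), (-50, 9), (-45, 5), (-40, 8), (-35, 5), (-30, 4), (-25, 1), (-20, 3), (-15, 5), (-10, 17), (-5, 8), (0, 4), (5, 5), (10, 2), (15, 4), (20, 4), (25, 4), (30, 1), (35, 0), (40, 0), (45, 0), (50, 0), (55, 0)]
ring 0  
[(-5, 30), (0, 78), (5, 39), (10, 28)]
[(-15, 52), (-5, 60), (5, 8), (15, 3), (25, 1), (35, 4), (55, 3), (65, 4)]
bow 36 [ 35.5 -72.2 124.7]
beyond post [(-150, 0), (-145, 0), (-140, 0), (-135, 0), (-130, 0), (-125, 0), (-120, 0), (-115, 0), (-110, 0), (-105, 0), (-100, 1), (-95, 7), (-90, 8), (-85, 9), (-80, 7), (-75, 10), (-70, 7), (-65, 7), (-60, 7), (-55, 8), (-50, 10), (-45, 13), (-40, 8), (-35, 2), (-30, 1), (-25, 1), (-20, 6), (-15, 8), (-10, 6), (-5, 9), (0, 2), (5, 0), (10, 0), (15, 10), (20, 6), (25, 6), (30, 5), (35, 5), (40, 2), (45, 0), (50, 0), (55, 0)]
ring 0  
[(-5, 34), (0, 346), (5, 104), (10, 52), (15, 18)]
```

View pics/f.png

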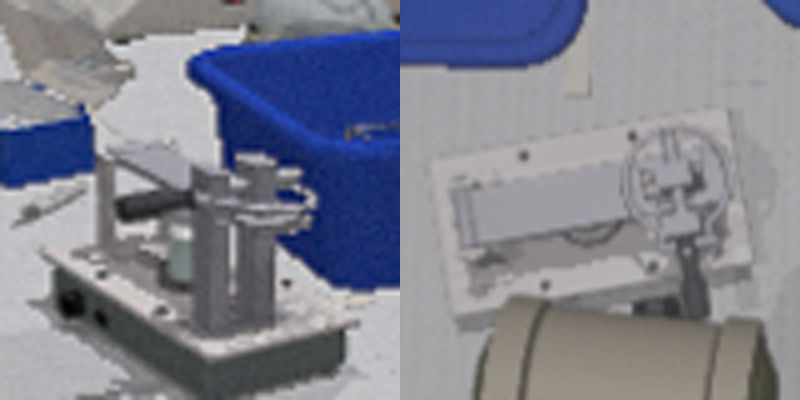

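The bar is level over the bottle, the pin is home and the ring lies round the post and guide, with its bow at (300,200) in the left crop. The gripper is clear of everything, so I hand the job in.

```bash
python3 -c "
from rig import env
print(env.close_job())"
```

```text
the job is handed in; nothing more can be done
None
```

The small bottle stands upright in the cup, the bar is down on its stop, the pin is home and the ring has snapped shut over its end; the arm did not go near the big bottle or beaker after the pick-up, and the job was handed in at about 30 s of the 72 s allowed, with no verdict returned.

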